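# Serve the rice ball: turn the eared dish to the guest and hold it out level

### The job

Pick up the dark eared dish that has the rice ball in it, keep it level so that the loose ball stays in the middle without being touched, and turn it a quarter turn so that one ear points straight at the guest across the island, that ear free for the guest to take. Finish while still holding the dish, steady and level, centred about a hand's breadth above the guest's side plate, and leave everything else on the island where it stands.

Things in the scene. Friction and masses are not known exactly. Their poses are not given: they have to be found in the camera images.
- dish_center (a point): The dish to serve: round, dark-grey stoneware, 150 mm across the rim, 38 mm high, foot 102 mm across, about 320 g, two equal solid ears opposite each other (206 mm over the ears). The one with the rice ball in it, left or right of the guest's place, ears at first roughly left-right. This point is on its axis, 19 mm above its underside; x along the line through both ears, z up.
- dish_ear_a (a point): Middle of one ear (at +x of the dish), 88 mm from the dish's axis, 30 mm above its underside. A solid lug with flat parallel sides, 40 mm wide (along the dish's y), 14 mm thick (23 to 37 mm above the dish's underside), reaching out to 103 mm from the axis, 28 mm beyond the rim. Both sides of it are clear of other things. Axes as the dish's.
- dish_ear_b (a point): Middle of the other, equal ear (its -x ear), 88 mm from the axis, 30 mm above the underside. Axes as the dish's.
- dish: The same dish as a whole; origin on its axis at its underside, x through both ears, z up. Its wall is about 5 mm thick and flares outward; its floor is shallowly dished, with a flat middle 24 mm across, 6 mm above the underside.
- ball_center (a point): Centre of the rice ball: a brown crumbed, fried ball, 48 mm in diameter, 60 g, lying loose in the middle of the dish; it rolls if the dish is tilted or jerked.
- ball: The rice ball as a whole; origin at its centre.
- setting: The guest's place, fixed: a round pale grey-blue side plate, 180 mm across, 15 mm high, with a dessert fork and spoon (165 mm) lying parallel on either side, 118 mm from its middle. Origin: middle of the plate at counter height; x is parallel to the cutlery and points straight at the guest, away from the robot (the cutlery's handles lie at the guest's end); z up.
- spare: Bystander: an empty dish just like the one to serve, standing on the other side; origin at the middle of its underside.
- mill: Bystander: dark wooden pepper mill, 54 mm across, 162 mm high; origin at the middle of its underside.
- oil: Bystander: green glass oil bottle, 60 mm across, 220 mm high; origin at the middle of its underside.
- mug: Bystander: white mug, 80 mm across, 88 mm high; origin at the middle of its underside.
- jar: Bystander: glass jar with wooden lid, 72 mm across, 100 mm high; origin at the middle of its underside.
- tumbler: Bystander: drinking glass, 68 mm across, 100 mm high; origin at the middle of its underside.
- ramekin: Bystander: small white sauce cup, 72 mm across, 36 mm high; origin at the middle of its underside.
Not all that is in view belongs to the job. What is shaped like the dish but green or yellow is not meant.

How it is judged:
By the outcome, as a careful person would: the job done as asked, in the order asked, and still so for the second after the job is handed in, while the arm keeps its last pose, push and grip.
It also fails if it takes over 46 s, if anything falls off the work surface, if the arm or the gripper's body presses on something with over 40 N, if the wrist force passes 120 N, or if a joint passes its speed limit or range.

### The arm

A 7-joint arm with a two-finger parallel gripper is mounted at the origin on the work surface. World frame = base frame: x ahead of the robot, y to its left, z up, the work surface at z = 0. Lengths are in m, angles in rad, forces in N, time in s.
With the tool pointing down it reaches from about 0.425 to 0.875 m from the base axis. Payload 4.7 kg.
Tool frame: the origin (TCP) lies at the very end of the fingers, on their centre line; the grasp point (between the pads) lies env.pinch_z behind it (env.pinch_z is the distance from the TCP to the grasp point, in m); z points along the fingers, y is the line along which they close (so a half turn about z gives the same grasp; the last joint's range is limited). The gripper opens to 85 mm and grips with 20 to 120 N. Pads are 22 mm wide; open, the fingers measure 114 mm over their backs; the gripper's body (76 mm by 85 mm) begins 54 mm behind the grasp point. The pads swing forward as they close: fully open they stand 13 mm farther back than shut.
Start: joints at [-1.303, 0.321, -0.07, 1.45, 0.023, 1.371, -0.057], TCP at [0.163, 0.629, 0.231] pointing down, gripper open.
Joint ranges: [-2.86, 2.86], [-0.3, 2.09], [-1.38, 1.24], [0.06, 2.45], [-1.56, 4.7], [0.09, 2.05], [-2.69, 2.69]. Speed limits (rad/s): [2.57, 2.57, 3.14, 3.14, 3.14, 3.14, 3.14].

### API

Orientations are given as a unit quaternion [w, x, y, z].
In Python, from rig import env gives the robot as it stands.
- The arm moves only by the shell command python3 -m crank 'ROWS'. ROWS is JSON, one flat list of numbers, 7 for each row, row after row: the shift along the tool's x, y, z in mm, then the turn, a rotation vector about the tool's x, y, z in rad, then the opening, from 0 (shut) to 1 (fully open). A call has 1 to 20 rows; each row shifts and turns the commanded pose from where the row before left it, along the tool's axes as they then stand; what a row does not reach is not made up. A row lasts 1/8 s, in which the tool goes at most 62.5 mm and 10.7 degrees, less where a joint would pass 70% of its speed; a pose out of reach is approached as far as the arm can. A call is refused whole if a number of a shift passes 62.5 or a number of a turn 0.188, either way. A call with a gripper value outside its range is refused whole. The fingers move at their own pace and stop on an object; the grip force is fixed at half the most. Time passes only in rows, so rows that do not move let the fingers close. It gives the time, the measured TCP pose, the force, the opening and the grip force at its end, in the units of the state.
- env.sense(): the state, without advancing time (a new reading comes with each control period).
- env.snapshot(name): name is "scene" or "top"; returns a dict with "color" (384x512x3 uint8, red, green, blue), "camera_matrix" (3x3 intrinsics, pixels), "extrinsics" (4x4, takes a point from world to camera coordinates). Camera axes: x right, y down, z forward; pixel columns grow to the right and rows downward; lengths in m; the calibration is good to about 2 mm. A picture is of the moment at which its call begins. There is no depth.
- env.job_done(): hands the job in; it is judged then, once.
The state is a dict: "time": time; "qpos": joint angles; "qd": joint speeds; "joint_efforts": joint torques, N m; "ee_pos": TCP position; "orientation": TCP orientation; "wrist_force": force on the tool from outside, world axes, zero at the start; "torque": the same for the moment, N m; "finger_gap": opening from 0.0 (shut) to 1.0 (fully open); "grip_force": force on a finger pad.
Only numpy, scipy, OpenCV 4.12 (cv2) and the standard library are available. Lean on these libraries where they do the work, as an engineer would, in place of code of your own. Each camera call takes 0.05 s, during which the arm holds its last target. There are 200 camera calls.

## Working session

There is one attempt and no reset: what is moved stays moved. The work goes in short steps, Python scripts to look and compute and a shell command to move; the robot and the scene stay as the last step left them, time stands still between calls to the robot, and variables do not carry over. Pictures are saved under pics/ and viewed, at most 12 in all, crops included, and the job is handed in when it is done.

```bash
mkdir -p pics; python3 - <<'E'
from rig import env
import cv2,numpy as np
for n in("scene","top"):
    s=env.snapshot(n); cv2.imwrite(f"pics/{n}0.png",s["color"][:,:,::-1]); print(n,s["camera_matrix"].tolist(),np.round(s["extrinsics"],4).tolist())
s=env.sense();print(s["ee_pos"],s["orientation"],s["finger_gap"],env.pinch_z,s["time"])
E
```

```text
scene [[351.52700601538965, 0.0, 258.84232376990235], [0.0, 351.52700601538965, 186.329833102848], [0.0, 0.0, 1.0]] [[-0.7254, 0.6882, -0.0147, 0.3242], [0.5534, 0.5704, -0.607, -0.288], [-0.4093, -0.4485, -0.7946, 1.398], [0.0, 0.0, 0.0, 1.0]]
top [[468.592431263893, 0.0, 256.5947372139227], [0.0, 468.592431263893, 192.45444114376278], [0.0, 0.0, 1.0]] [[-0.0247, -0.9996, -0.0105, 0.0896], [-0.986, 0.0261, -0.165, 0.5049], [0.1652, 0.0063, -0.9862, 1.7274], [0.0, 0.0, 0.0, 1.0]]
[0.16314761 0.62869303 0.23035207] [-4.18752057e-05  1.26551459e-01  9.91959669e-01 -8.60696442e-04] 1.0021744382524256 0.0187 0.1
```

View pics/top0.png

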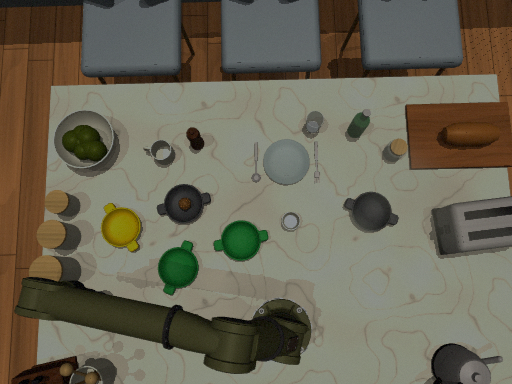

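View pics/scene0.png

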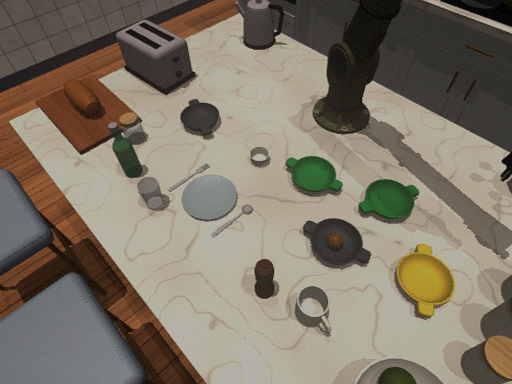

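Candidates in the top view: the dark dish with a brown ball at (184,204), the empty dark dish at (371,212), green dishes at (240,241) and (179,267), and a yellow one at (122,228). By the description I choose (184,204). I'll check it in a close crop and measure it there.

```bash
cat > h.py <<'E'
import numpy as np,cv2
from rig import env
def ray(s,u,v,z):
    E=np.array(s["extrinsics"]);K=np.array(s["camera_matrix"])
    R,t=E[:3,:3],E[:3,3];c=-R.T@t;d=R.T@np.linalg.inv(K)@[u,v,1]
    return c+d*(z-c[2])/d[2]
def proj(s,P):
    E=np.array(s["extrinsics"]);K=np.array(s["camera_matrix"])
    p=(K@(E[:3,:3]@np.atleast_2d(P).T+E[:3,3:])).T
    return p[:,:2]/p[:,2:]
def dish_model(x,y,yaw,z0=0):
    a=np.linspace(0,2*np.pi,361)[:-1]
    c=np.c_[75*np.cos(a),75*np.sin(a),0*a+38]/1000
    out=[c]
    for s in(1,-1): out.append(np.array([[s*70,-20,37],[s*103,-20,37],[s*103,20,37],[s*70,20,37]])/1000)
    R=np.array([[np.cos(yaw),-np.sin(yaw),0],[np.sin(yaw),np.cos(yaw),0],[0,0,1]])
    return [o@R.T+[x,y,z0] for o in out]
E
python3 - <<'E'
from h import *
s=env.snapshot("top");im=s["color"][:,:,::-1].copy()
for n,u,v,z in[("dishrim",184,204,.038),("earL",164,213,.037),("earR",206,198,.037),("ball",185,203,.03),("plate",286.5,162,.015),("green1",240,241,.038),("fork1",317,143,0),("fork2",317,182,0),("sp1",256,143,0),("sp2",256,181,0)]:
    print(n,np.round(ray(s,u,v,z),3))
f=8;c=cv2.resize(im[165:240,140:230],None,fx=f,fy=f,interpolation=cv2.INTER_CUBIC)
p=cv2.resize(im[125:200,242:332],None,fx=f,fy=f,interpolation=cv2.INTER_CUBIC)
cv2.imwrite("pics/c1.png",np.clip(c.astype(float)*1.8,0,255).astype(np.uint8));cv2.imwrite("pics/c2.png",p)
E
```

```text
dishrim [0.471 0.352 0.038]
earL [0.439 0.428 0.037]
earR [0.492 0.269 0.037]
ball [0.476 0.349 0.03 ]
plate [ 0.628 -0.042  0.015]
green1 [0.326 0.143 0.038]
fork1 [ 0.705 -0.165  0.   ]
fork2 [ 0.549 -0.158  0.   ]
sp1 [0.712 0.074 0.   ]
sp2 [0.559 0.078 0.   ]
```

View pics/c1.png

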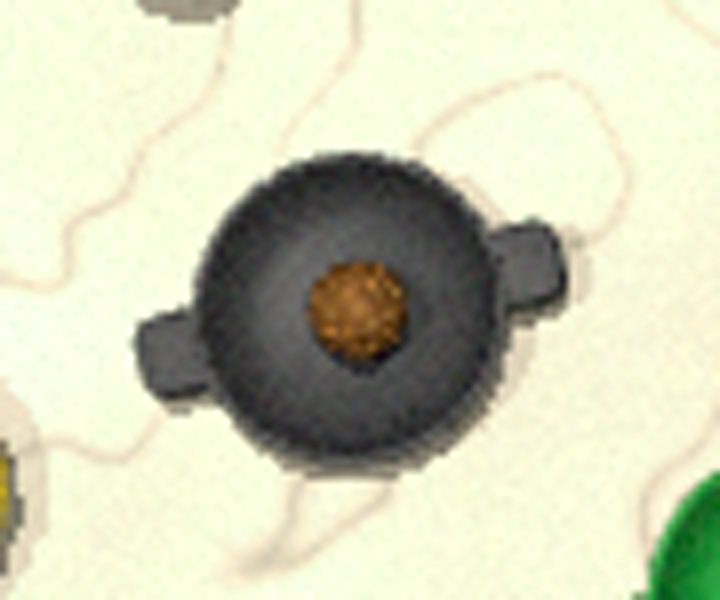

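View pics/c2.png

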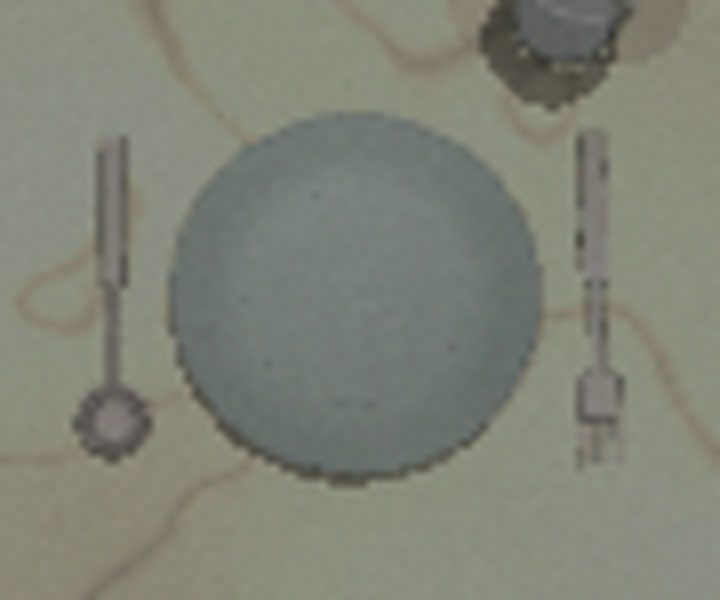

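The crop confirms it: dark dish with the brown ball in the middle, ears at about (161,210) and (207,199). The plate centre is near (286,161), with the spoon at u≈256 and the fork at u≈316. Next I'll fit the dish and plate silhouettes.

```bash
cat > fit.py <<'E'
from h import *
from scipy.optimize import minimize
def render(s,polys,shape,F=4):
    m=np.zeros((shape[0]*F,shape[1]*F),np.uint8)
    for P in polys:
        q=cv2.convexHull(((proj(s,P)+.5)*F*16).astype(np.int32).reshape(-1,1,2)); cv2.fillPoly(m,[q],255,shift=4)
    return cv2.resize(m,shape[::-1],interpolation=cv2.INTER_AREA)/255.
def dishpolys(x,y,yaw):
    d=dish_model(x,y,yaw); c=d[0].copy(); c[:,:2]=(c[:,:2]-[x,y])*51/75+[x,y]; c[:,2]=0
    d[0]=np.r_[d[0],c]
    for i in(1,2): d[i]=np.r_[d[i],d[i]-[0,0,.014]]
    return d
def fit_mask(s,M,f,x0,step):
    r=minimize(lambda p:((render(s,f(*p),M.shape)-M)**2).sum(),x0,method="Nelder-Mead",options=dict(initial_simplex=np.array([x0]+[np.add(x0,np.eye(len(x0))[i]*step[i]) for i in range(len(x0))]),xatol=1e-4,fatol=.05))
    return np.round(r.x,4),r.fun
E
python3 - <<'E'
from fit import *
a=np.linspace(0,6.28,200)
for name,box in(("top",(184,204)),("scene",(335,242))):
    s=env.snapshot(name);im=s["color"].astype(int);hsv=cv2.cvtColor(s["color"],cv2.COLOR_RGB2HSV)
    M=((im.max(2)<85)).astype(np.uint8)
    # fill ball
    W=np.zeros_like(M);cv2.circle(W,box,34,1,-1);M&=W
    n,l,st,_=cv2.connectedComponentsWithStats(M);k=1+st[1:,4].argmax();M=(l==k).astype(np.uint8)
    cs,_=cv2.findContours(M,0,1);cv2.drawContours(M,cs,-1,1,-1)
    print(name,M.sum(),fit_mask(s,M.astype(float),dishpolys,[.471,.352,1.88],[.01,.01,.1]))
    if name=="top":
        u0,v0=286,161
        # plate: bluish vs counter
        M=((im[...,2]-im[...,0])>5).astype(np.uint8)
        W=np.zeros_like(M);cv2.circle(W,(u0,v0),27,1,-1);M&=W
        M=cv2.morphologyEx(M,cv2.MORPH_CLOSE,np.ones((5,5)));print(M.sum())
        print("plate",fit_mask(s,M.astype(float),lambda x,y:[np.c_[x+.09*np.cos(a),y+.09*np.sin(a),0*a+.015]],[.628,-.042],[.01,.01]))
        q=lambda x,y,z:ray(s,242+(x+.5)/8-.5,125+(y+.5)/8-.5,z)
        for p in((114,140),(112,422),(592,135),(600,440)):print(np.round(q(*p,.003),4))
E
```

```text
top 1445 (array([0.473 , 0.3536, 1.7878]), np.float64(45.58791234140715))
506
plate (array([ 0.6318, -0.0401]), np.float64(1136.8871510957324))
[0.7146 0.075  0.003 ]
[0.5733 0.0794 0.003 ]
[ 0.7106 -0.1597  0.003 ]
[ 0.5581 -0.1566  0.003 ]
scene 2237 (array([0.4791, 0.355 , 1.789 ]), np.float64(206.85722414455978))
```

```bash
python3 -m crank '[-15,-5,5,0,0,0,1, -30,-10,10,0,0,0,1, -35,-12,12,0,0,0,1, -35,-12,12,0,0,0,1, -35,-12,12,0,0,0,1, -35,-12,12,0,0,0,1, -35,-12,12,0,0,0,1, -35,-12,12,0,0,0,1, -35,-11,12,0,0,0,1, -27,-6,9,0,0,0.08,1, -12,-4,2,0,0,0.08,1, 0,0,0,0,0,0.12,1, 0,0,0,0,0,0.12,1, 0,0,0,0,0,0.12,1, 0,0,0,0,0,0.12,1, 0,0,0,0,0,0.12,1, 0,0,0,0,0,0.12,1, 0,0,0,0,0,0.12,1, 0,0,0,0,0,0.1,1, 0,0,0,0,0,0,1]'
cat >> h.py <<'E'
from scipy.spatial.transform import Rotation as Ro
def R(): q=env.sense()["orientation"];return Ro.from_quat(np.r_[q[1:],q[0]])
def togo(p):
    return np.round(R().as_matrix().T@(np.array(p)-env.sense()["ee_pos"])*1000,1)
E
python3 - <<'E'
from h import *
r=R().as_matrix();print(np.round(r,4).tolist(),"yaw y",np.degrees(np.arctan2(r[1,1],r[0,1])))
th=1.788
print(togo([.473+.088*np.cos(th),.3535+.088*np.sin(th),.0113]),env.sense()["ee_pos"])
s=env.snapshot("top");im=s["color"].astype(int)
q=lambda x,y,z:np.round(ray(s,242+(x+.5)/8-.5,125+(y+.5)/8-.5,z),4)
for p in((357,112),(357,475),(170,293),(545,293)):print(q(*p,.015))
t=env.snapshot("scene");cv2.imwrite("pics/s1.png",t["color"][:,:,::-1][130:300,150:400].repeat(3,0).repeat(3,1))
E
```

```text
time: 2.75
ee_pos: [0.4542, 0.4411, 0.1212]
orientation: [0.0, 0.627, 0.779, -0.0]
wrist_force: [0.4, -0.5, -0.0]
finger_gap: 1.001
grip_force: 0.0
[[-0.2145, 0.9767, 0.0001], [0.9767, 0.2145, -0.0001], [-0.0001, 0.0001, -1.0]] yaw y 12.387355103302562
[ -1.6  -0.5 109.9] [0.45418179 0.44110509 0.12118987]
[ 0.7221 -0.0441  0.015 ]
[ 0.5418 -0.0378  0.015 ]
[0.6339 0.0497 0.015 ]
[ 0.629  -0.1319  0.015 ]
```

View pics/s1.png

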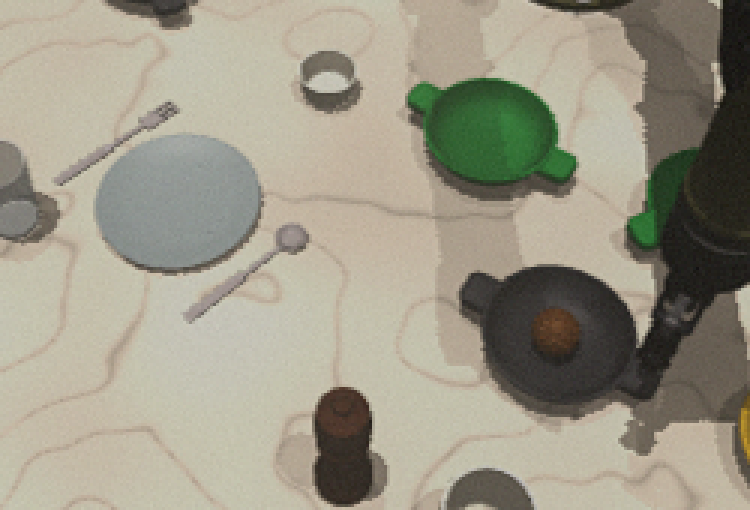

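The gripper hangs over the left ear (scene crop ~(645,375)), well aligned, and the ball is undisturbed. I'll descend and grip.

```bash
python3 -m crank '[-1.6,-0.5,10,0,0,0,1, 0,0,20,0,0,0,1, 0,0,20,0,0,0,1, 0,0,20,0,0,0,1, 0,0,20,0,0,0,1, 0,0,13,0,0,0,1, 0,0,6,0,0,0,1, 0,0,1,0,0,0,1, 0,0,0,0,0,0,0.8, 0,0,0,0,0,0,0.65, 0,0,0,0,0,0,0.58, 0,0,0,0,0,0,0.54]'
python3 - <<'E'
from fit import *
t=env.snapshot("top");a=t["color"][:,:,::-1][165:240,140:230].repeat(4,0).repeat(4,1)
t=env.snapshot("scene");b=t["color"][:,:,::-1][190:290,290:390].repeat(3,0).repeat(3,1)
cv2.imwrite("pics/g1.png",np.clip(1.6*np.hstack([a,b]),0,255).astype(np.uint8))
E
```

```text
time: 4.35
ee_pos: [0.4539, 0.4397, 0.0116]
orientation: [-0.0, 0.626, 0.78, 0.0]
wrist_force: [0.5, -0.3, 0.4]
finger_gap: 0.541
grip_force: 0.0
```

View pics/g1.png

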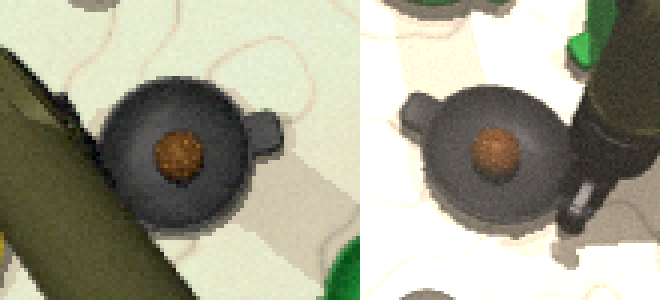

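The arm hides the left ear from above. In the scene view a finger stands beside the ear and the dish hasn't moved. Closing slowly.

```bash
python3 -m crank '[0,0,0,0,0,0,0.51, 0,0,0,0,0,0,0.49, 0,0,0,0,0,0,0.47, 0,0,0,0,0,0,0.45, 0,0,0,0,0,0,0.4]'; python3 -m crank '[0,0,0,0,0,0,0, 0,0,0,0,0,0,0, 0,0,0,0,0,0,0, 0,0,0,0,0,0,0]'
python3 -c "
from h import *;print(env.sense())"
```

```text
time: 5.08
ee_pos: [0.4541, 0.4396, 0.0117]
orientation: [0.0, 0.626, 0.779, 0.0]
wrist_force: [-0.3, -0.6, 4.1]
finger_gap: 0.456
grip_force: 60.1
time: 5.58
ee_pos: [0.4541, 0.4397, 0.0116]
orientation: [0.0, 0.626, 0.78, 0.0]
wrist_force: [0.3, -0.6, 4.2]
finger_gap: 0.457
grip_force: 60.2
{'time': 5.575, 'qpos': array([-1.01011773,  0.4772597 ,  0.24794806,  1.72233422, -0.13814763,
        0.95843839, -0.49224613]), 'qd': array([ 7.81921524e-05,  8.10741917e-04, -1.28569012e-03,  1.58805125e-03,
       -1.48302971e-03,  5.11299635e-04,  1.34621628e-03]), 'joint_efforts': array([-3.45354499e-01, -4.84875870e+01,  3.43154199e+00, -2.46392012e+01,
       -1.59426592e-01, -1.72531321e-01,  5.93367531e-04]), 'ee_pos': array([0.45409288, 0.43969893, 0.01163312]), 'orientation': array([5.49604255e-05, 6.26375619e-01, 7.79521319e-01, 3.08251368e-04]), 'wrist_force': array([ 0.28666905, -0.60009285,  4.21721278]), 'torque': array([-0.18759235, -0.0049901 ,  0.00390681]), 'grip_force': 60.23719310760498, 'finger_gap': 0.4569658478493242}
```

```bash
python3 -m crank '[0,0,-0.5,0,0,0,0, 0,0,-1,0,0,0,0, 0,0,-1.5,0,0,0,0, 0,0,-2,0,0,0,0, 0,0,-2.5,0,0,0,0, 0,0,-3,0,0,0,0, 0,0,-3,0,0,0,0, 0,0,-3,0,0,0,0, 0,0,-2.5,0,0,0,0, 0,0,-2,0,0,0,0, 0,0,-1.5,0,0,0,0, 0,0,-1,0,0,0,0, 0,0,-0.5,0,0,0,0, 0,0,0,0,0,0,0]'
python3 - <<'E'
from fit import *
s=env.sense();print(s["wrist_force"],s["torque"],s["ee_pos"])
t=env.snapshot("top");a=t["color"][:,:,::-1][165:240,140:230].repeat(4,0).repeat(4,1)
t=env.snapshot("scene");b=t["color"][:,:,::-1][190:290,290:390].repeat(3,0).repeat(3,1)
cv2.imwrite("pics/g2.png",np.clip(1.6*np.hstack([a,b]),0,255).astype(np.uint8))
E
```

```text
time: 7.32
ee_pos: [0.4538, 0.4396, 0.0353]
orientation: [-0.0, 0.626, 0.78, 0.0]
wrist_force: [0.1, 0.8, -3.7]
finger_gap: 0.455
grip_force: 60.6
[ 0.11054328  0.75388815 -3.74249457] [0.35442329 0.07790638 0.01851891] [0.453831   0.43956226 0.03531936]
```

View pics/g2.png

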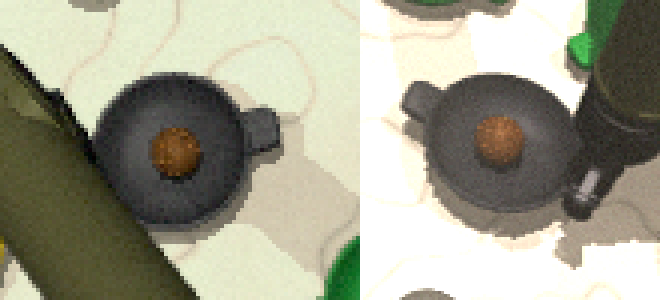

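Dish lifted: 3.74 N matches 380 g, and the ball is still near the middle. Checking how level it is from the picture shifts.

```bash
python3 - <<'E'
from fit import *
A=cv2.imread("pics/g1.png");B=cv2.imread("pics/g2.png")
S={n:env.snapshot(n) for n in("top","scene")}
def get(I,n): return (I[::4,:360:4] if n=="top" else I[::3,360::3])[...,1]
off={"top":(140,165),"scene":(290,190)}
th=1.788;c=np.array([.473,.3535,0]);ex=np.array([np.cos(th),np.sin(th),0]);ey=np.array([-ex[1],ex[0],0]);ez=np.array([0,0,1])
pts={"earb":c-.090*ex+.034*ez,"ball":c+.032*ez,"rimN":c+.075*ey+.038*ez,"rimF":c-.075*ey+.038*ez}
for n in S:
    a,b=get(A,n),get(B,n)
    for k,p in pts.items():
        p0=proj(S[n],p)[0];pred=(proj(S[n],p+.0237*ez)-p0)[0]
        x,y=np.round(p0-off[n]).astype(int);h=7
        if x-h<0 or y-h<0: continue
        T=a[y-h:y+h+1,x-h:x+h+1]
        F=cv2.resize
        m=cv2.matchTemplate(F(b,None,fx=8,fy=8,interpolation=2),F(T,None,fx=8,fy=8,interpolation=2),cv2.TM_CCOEFF_NORMED)
        X0,Y0=(x-h)*8,(y-h)*8
        yy,xx=max(0,Y0-90),max(0,X0-90);m=m[yy:Y0+90,xx:X0+90]
        _,v,_,l=cv2.minMaxLoc(m);print(n,k,"pred",np.round(pred,1),"seen",(l[0]+xx-X0)/8,(l[1]+yy-Y0)/8,round(v,2))
E
```

```text
top earb pred [-0.7 -1. ] seen -0.625 -0.75 0.96
top ball pred [-1.  -0.9] seen -1.0 -0.875 0.83
top rimN pred [-1.  -0.6] seen 0.25 0.375 0.97
top rimF pred [-1.1 -1.1] seen -1.0 -1.0 1.0
scene earb pred [ 0.8 -4.2] seen 0.625 -3.875 0.98
scene ball pred [ 1.3 -4. ] seen 1.25 -4.0 0.88
scene rimN pred [ 1.5 -4.3] seen 1.75 -4.0 1.0
scene rimF pred [ 1.2 -3.8] seen -0.5 -1.75 0.96
```

Lifted level within about 1°. Now lift the rest of the way (82 mm), then turn about the dish's own axis (76° counter-clockwise), and re-measure.

```bash
python3 -m crank '[0,0,-1,0,0,0,0, 0,0,-2,0,0,0,0, 0,0,-3,0,0,0,0, 0,0,-4,0,0,0,0, 0,0,-4,0,0,0,0, 0,0,-5,0,0,0,0, 0,0,-6,0,0,0,0, 0,0,-6,0,0,0,0, 0,0,-6,0,0,0,0, 0,0,-6,0,0,0,0, 0,0,-6,0,0,0,0, 0,0,-6,0,0,0,0, 0,0,-6,0,0,0,0, 0,0,-6,0,0,0,0, 0,0,-5,0,0,0,0, 0,0,-4,0,0,0,0, 0,0,-3,0,0,0,0, 0,0,-2,0,0,0,0, 0,0,-1,0,0,0,0]'
python3 -m crank '[0,-0.9,0,0,0,-0.01,0, 0,-1.8,0,0,0,-0.02,0, 0,-2.6,0,0,0,-0.03,0, -0.1,-3.5,0,0,0,-0.04,0, -0.1,-4.4,0,0,0,-0.05,0, -0.2,-5.3,0,0,0,-0.06,0, -0.2,-5.3,0,0,0,-0.06,0, -0.2,-5.3,0,0,0,-0.06,0, -0.2,-5.3,0,0,0,-0.06,0, -0.2,-5.3,0,0,0,-0.06,0, -0.2,-5.3,0,0,0,-0.06,0, -0.2,-5.3,0,0,0,-0.06,0, -0.2,-5.3,0,0,0,-0.06,0]'
python3 -m crank '[-0.2,-5.3,0,0,0,-0.06,0, -0.2,-5.3,0,0,0,-0.06,0, -0.2,-5.3,0,0,0,-0.06,0, -0.2,-5.3,0,0,0,-0.06,0, -0.2,-5.3,0,0,0,-0.06,0, -0.2,-5.3,0,0,0,-0.06,0, -0.2,-5.3,0,0,0,-0.06,0, -0.2,-5.3,0,0,0,-0.06,0, -0.2,-5.3,0,0,0,-0.06,0, -0.1,-4.4,0,0,0,-0.05,0, -0.1,-3.5,0,0,0,-0.04,0, 0,-2.6,0,0,0,-0.03,0, 0,-1.8,0,0,0,-0.02,0, 0,-1.6,0,0,0,-0.018,0, 0,0,0,0,0,0,0]'
python3 - <<'E'
from h import *
r=R().as_matrix();print(np.round(r,4).tolist(),"yaw x",np.degrees(np.arctan2(r[1,0],r[0,0])))
print("dish by tool",env.sense()["ee_pos"]-.088*r[:,0]);
d=np.array([np.cos(np.radians(178.5)),np.sin(np.radians(178.5))])
print(togo(np.r_[np.array([.632,-.041])+.088*d,.117]))
t=env.snapshot("top");a=t["color"][:,:,::-1][115:265,120:300].repeat(2,0).repeat(2,1)
t=env.snapshot("scene");b=t["color"][:,:,::-1][170:290,250:400].repeat(2,0).repeat(2,1)
a=cv2.copyMakeBorder(a,0,0,0,0,0);b=cv2.copyMakeBorder(b,0,60,0,0,0)
cv2.imwrite("pics/g3.png",np.clip(1.6*np.hstack([a,b]),0,255).astype(np.uint8))
E
```

```text
time: 9.9
ee_pos: [0.4538, 0.4395, 0.1174]
orientation: [-0.0, 0.626, 0.78, 0.0]
wrist_force: [0.4, -0.1, -4.8]
finger_gap: 0.451
grip_force: 60.6
time: 11.52
ee_pos: [0.4064, 0.4112, 0.1173]
orientation: [-0.0, 0.352, 0.936, -0.0]
wrist_force: [-0.2, 0.1, -4.0]
finger_gap: 0.455
grip_force: 60.7
time: 13.4
ee_pos: [0.385, 0.3551, 0.1173]
orientation: [0.0, 0.013, 1.0, -0.0]
wrist_force: [-0.2, 0.4, -4.7]
finger_gap: 0.454
grip_force: 60.7
[[-0.9997, 0.0257, 0.0], [0.0257, 0.9997, -0.0], [-0.0, -0.0, -1.0]] yaw x 178.52666414872502
dish by tool [0.47299111 0.35283126 0.11732318]
[-1.691e+02 -3.896e+02  3.000e-01]
```

View pics/g3.png

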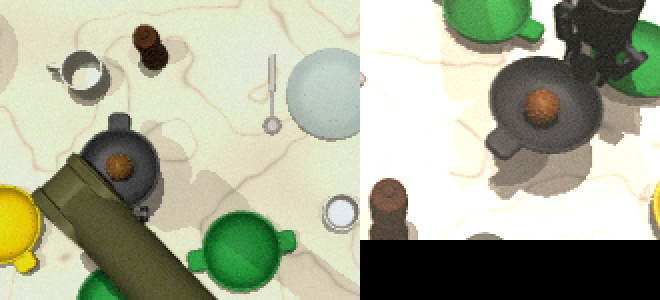

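Dish turned: the free ear points at the guest (top crop (119,120)), the ball is central at (119,166), and the mill at (155,60) is clear of the path. Now the straight transport.

```bash
python3 -m crank '[-0.4,-1,0,0,0,0,0, -0.9,-2,0,0,0,0,0, -1.3,-3,0,0,0,0,0, -1.7,-4,0,0,0,0,0, -2.2,-5,0,0,0,0,0, -2.6,-6,0,0,0,0,0, -3,-7,0,0,0,0,0, -3.5,-8,0,0,0,0,0, -3.5,-8,0,0,0,0,0, -3.5,-8,0,0,0,0,0, -3.5,-8,0,0,0,0,0, -3.5,-8,0,0,0,0,0, -3.5,-8,0,0,0,0,0, -3.5,-8,0,0,0,0,0, -3.5,-8,0,0,0,0,0, -3.5,-8,0,0,0,0,0, -3.5,-8,0,0,0,0,0, -3.5,-8,0,0,0,0,0, -3.5,-8,0,0,0,0,0, -3.5,-8,0,0,0,0,0]'
python3 -m crank '[-3.5,-8,0,0,0,0,0, -3.5,-8,0,0,0,0,0, -3.5,-8,0,0,0,0,0, -3.5,-8,0,0,0,0,0, -3.5,-8,0,0,0,0,0, -3.5,-8,0,0,0,0,0, -3.5,-8,0,0,0,0,0, -3.5,-8,0,0,0,0,0, -3.5,-8,0,0,0,0,0, -3.5,-8,0,0,0,0,0, -3.5,-8,0,0,0,0,0, -3.5,-8,0,0,0,0,0, -3.5,-8,0,0,0,0,0, -3.5,-8,0,0,0,0,0, -3.5,-8,0,0,0,0,0, -3.5,-8,0,0,0,0,0, -3.5,-8,0,0,0,0,0, -3.5,-8,0,0,0,0,0, -3.5,-8,0,0,0,0,0, -3.5,-8,0,0,0,0,0]'
python3 -m crank '[-3.5,-8,0,0,0,0,0, -3.5,-8,0,0,0,0,0, -3.5,-8,0,0,0,0,0, -3.5,-8,0,0,0,0,0, -3.5,-8,0,0,0,0,0, -3.5,-8,0,0,0,0,0, -3.5,-8,0,0,0,0,0, -3.5,-8,0,0,0,0,0, -3,-7,0,0,0,0,0, -2.6,-6,0,0,0,0,0, -2.6,-6,0,0,0,0,0, -2.2,-5,0,0,0,0,0, -1.7,-4,0,0,0,0,0, -1.3,-3,0,0,0,0,0, -0.9,-2,0,0,0,0,0, -0.4,-1,0,0,0,0,0, 0,0,0,0,0,0,0, 0,0,0,0,0,0,0]'
python3 - <<'E'
from h import *
r=R().as_matrix();print(np.round(r[:,2],4),"yaw x",np.degrees(np.arctan2(r[1,0],r[0,0])))
d=np.array([np.cos(np.radians(178.5)),np.sin(np.radians(178.5))])
print(togo(np.r_[np.array([.632,-.041])+.088*d,.117]))
t=env.snapshot("top");a=t["color"][:,:,::-1][100:225,220:350].repeat(3,0).repeat(3,1);cv2.imwrite("pics/fin_top_raw.png",t["color"][:,:,::-1])
t2=env.snapshot("scene");b=t2["color"][:,:,::-1][100:225,120:255].repeat(3,0).repeat(3,1)
cv2.imwrite("pics/g4.png",np.clip(1.5*np.hstack([a,b]),0,255).astype(np.uint8))
z0=.1057
C=np.array([.632,-.041,z0]);e=-np.r_[d,0]
for s,o,n in((t,(220,100),"top"),(t2,(120,100),"scene")):
    for k,p in(("rim",C+[0,0,.038]),("ball",C+[0,0,.03]),("ear tip",C+.103*e+[0,0,.037])): print(n,k,(proj(s,p)[0]-o)*3)
E
```

```text
time: 16.0
ee_pos: [0.4395, 0.2212, 0.1174]
orientation: [0.0, 0.013, 1.0, 0.0]
wrist_force: [-0.8, -0.2, -4.9]
finger_gap: 0.455
grip_force: 60.7
time: 18.5
ee_pos: [0.5053, 0.0595, 0.1173]
orientation: [0.0, 0.013, 1.0, 0.0]
wrist_force: [-0.8, -0.3, -4.5]
finger_gap: 0.457
grip_force: 60.7
time: 20.75
ee_pos: [0.5452, -0.0389, 0.1173]
orientation: [-0.0, 0.013, 1.0, 0.0]
wrist_force: [0.8, -0.0, -4.7]
finger_gap: 0.453
grip_force: 60.7
[ 0.e+00  2.e-04 -1.e+00] yaw x 178.53817502122766
[1.2 0.1 0.3]
top rim [204.16706485 158.40503721]
top ball [203.798248   160.05078355]
top ear tip [203.3058252   76.16949449]
scene rim [250.23980444 209.65519578]
scene ball [251.36487321 214.83131911]
scene ear tip [163.15432077 266.58980117]
```

View pics/g4.png

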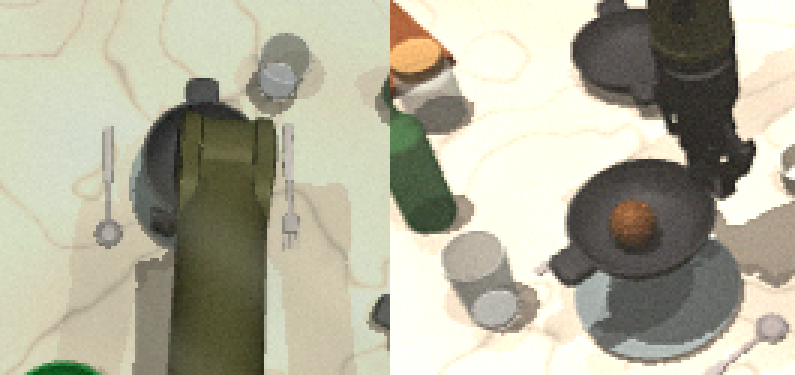

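The dish is over the plate, ear pointing at the guest. The ball appears at (633,224) against an expected (641,215), so I'll quantify its offset and the dish tilt.

```bash
python3 - <<'E'
from fit import *
from scipy.optimize import minimize
def ballpx(im,o,w):
    h=cv2.cvtColor(im,cv2.COLOR_RGB2HSV);M=np.zeros(im.shape[:2],np.uint8)
    x,y=o;M[y-w:y+w,x-w:x+w]=((h[...,0]>4)&(h[...,0]<20)&(h[...,1]>110)&(h[...,2]>40))[y-w:y+w,x-w:x+w]
    m=cv2.moments(M,True);return np.array([m["m10"]/m["m00"],m["m01"]/m["m00"]]),m["m00"]
t=env.snapshot("scene");im0=cv2.imread("pics/scene0.png")[:,:,::-1].copy()
p0,n0=ballpx(im0,(335,241),12);p1,n1=ballpx(t["color"],(201,174),13)
print("initial ball",p0,n0,ray(t,*p0,.030)-[.473,.3535,.030]);
r=R().as_matrix();e=env.sense()["ee_pos"];C=e-.088*r[:,0];C[2]=e[2]-.0116
d=ray(t,*p1,C[2]+.030)-(C+[0,0,.03]);print("now",p1,n1,d,"C",C)
# tilt fit: pitch about dish y (ear b down +), roll; mask of dark pixels left of the arm
im=t["color"];M=(im.max(2)<80).astype(np.uint8);M[:, :170]=0
x,y=np.mgrid[0:1,0:1]
W=np.zeros_like(M);cv2.circle(W,(203,172),38,1,-1)
W[:, 120+int((690-390)/3):]=0   # exclude arm side
M&=W;cs,_=cv2.findContours(M,0,1);M[:]=0;cv2.drawContours(M,[max(cs,key=cv2.contourArea)],-1,1,-1)
G=e+r[:,2]*-.0187
def polys(pit,rol,dx,dy):
    P=dishpolys(0,0,np.pi+np.arctan2(-r[1,0],-r[0,0]))
    ey=r[:,1];ex=-r[:,0]
    Q=Ro.from_rotvec(pit*np.cross([0,0,1],ex)+rol*ex)
    return [Q.apply(p+C+[dx,dy,0]-G)+G for p in P]
def cost(p):
    D=(render(t,polys(*p),M.shape)-M)*W;return (D**2).sum()+ (p[2]**2+p[3]**2)/.002**2*2
best=minimize(cost,[0,0,0,0],method="Nelder-Mead",options=dict(initial_simplex=[[0,0,0,0],[.05,0,0,0],[0,.05,0,0],[0,0,.004,0],[0,0,0,.004]],xatol=1e-4,fatol=.02))
print("pitch(ear b down+),roll deg",np.degrees(best.x[:2]),best.x[2:],best.fun,cost([0,0,0,0]))
for pd in(-3,-2,-1,0,1,2,3):print(pd,round(cost([np.radians(pd),best.x[1],best.x[2],best.x[3]]),1),end=" ")
E
```

```text
initial ball [334.95977011 239.56896552] 174.0 [-2.44855610e-04 -3.55116549e-03  2.77555756e-17]
now [200.12258065 173.18064516] 155.0 [ 1.04628627e-02 -2.59142314e-03 -1.11022302e-16] C [ 0.63317511 -0.04118441  0.10575635]
pitch(ear b down+),roll deg [ 2.20480627 -0.19862447] [0.00049698 0.00231346] 614.8932440307165 694.1030834294502
-3 748.4 -2 711.6 -1 677.2 0 650.2 1 630.9 2 618.2 3 620.0
```

The dish sags about 2° toward the free ear and the ball sits about 8–10 mm that way. I'll pitch it back gently and watch the ball.

```bash
cat > look.py <<'E'
from fit import *
def ballpx(im,o,w):
    h=cv2.cvtColor(im,cv2.COLOR_RGB2HSV);M=np.zeros(im.shape[:2],np.uint8)
    x,y=o;M[y-w:y+w,x-w:x+w]=((h[...,0]>4)&(h[...,0]<20)&(h[...,1]>110)&(h[...,2]>40))[y-w:y+w,x-w:x+w]
    m=cv2.moments(M,True);return np.array([m["m10"]/m["m00"],m["m01"]/m["m00"]]),m["m00"]
def go(z=.1057+.030):
    t=env.snapshot("scene");im=t["color"]
    p1,n1=ballpx(im,(201,174),13)
    cut=120+(690-390)//3
    M=(im.max(2)<80).astype(np.uint8);M[:, :170]=0
    W=np.zeros_like(M);cv2.circle(W,(203,172),38,1,-1);W[:,cut:]=0
    W[215:]=0
    M&=W;cs,_=cv2.findContours(M,0,1);M[:]=0;cv2.drawContours(M,[max(cs,key=cv2.contourArea)],-1,1,-1)
    r=R().as_matrix();e=env.sense()["ee_pos"];G=e-r[:,2]*.0187;C=G-.088*r[:,0]+[0,0,-.0304]
    ex=-r[:,0]*[1,1,0];ex/=np.linalg.norm(ex);yaw=np.arctan2(-ex[1],-ex[0])
    def cost(p):
        Q=Ro.from_rotvec(p[0]*np.cross([0,0,1],ex)+p[1]*ex)
        c=G-.088*-ex*-1*-1 if 0 else G+.088*ex+[0,0,-.0304]
        P=[Q.apply(q+c+[p[2],p[3],0]-G)+G for q in dishpolys(0,0,yaw)]
        D=(render(t,P,M.shape)-M)*W;return (D**2).sum()+(p[2]**2+p[3]**2)/.002**2*2
    b=minimize(cost,[0,0,0,0],method="Nelder-Mead",options=dict(initial_simplex=[[0,0,0,0],[.05,0,0,0],[0,.05,0,0],[0,0,.004,0],[0,0,0,.004]],xatol=1e-4,fatol=.02))
    zb=G[2]-.0304+.030-.088*b.x[0]
    c=G+.088*ex;bp=ray(t,*p1,zb)
    print("t",env.sense()["time"],"ballpx",p1.round(2),n1,"ball-dish mm",((bp-c)[:2]*1000).round(1),"pitch,roll",np.degrees(b.x[:2]).round(2),"sh",b.x[2:].round(4),round(b.fun,1),"tool tilt",np.degrees(r[:2,2]).round(2),"ee",e.round(4))
if __name__=="__main__":go()
E
python3 look.py
python3 -m crank '[0,0,0,0,-0.002,0,0, 0,0,0,0,-0.004,0,0, 0,0,0,0,-0.006,0,0, 0,0,0,0,-0.006,0,0, 0,0,0,0,-0.006,0,0, 0,0,0,0,-0.004,0,0, 0,0,0,0,-0.002,0,0, 0,0,0,0,0,0,0, 0,0,0,0,0,0,0]'
python3 look.py; python3 - <<'E'
import cv2
from h import *
b=env.snapshot("scene")["color"][:,:,::-1][135:225,160:250].repeat(6,0).repeat(6,1)
cv2.imwrite("pics/g5.png",np.clip(1.8*b.astype(float),0,255).astype(np.uint8))
E
```

```text
t 20.95 ballpx [200.02 173.12] 156.0 ball-dish mm [ 9.6 -4.8] pitch,roll [1.5  0.41] sh [0.0003 0.0031] 618.1 tool tilt [0.   0.01] ee [ 0.5452 -0.039   0.1173]
time: 22.08
ee_pos: [0.5452, -0.039, 0.1173]
orientation: [0.015, 0.013, 1.0, -0.0]
wrist_force: [-0.2, -0.1, -4.5]
finger_gap: 0.456
grip_force: 60.7
t 22.125 ballpx [200.21 172.33] 159.0 ball-dish mm [ 8.9 -4.6] pitch,roll [-0.35 -0.21] sh [0.0006 0.0034] 615.1 tool tilt [ 1.72 -0.04] ee [ 0.5453 -0.039   0.1173]
```

View pics/g5.png

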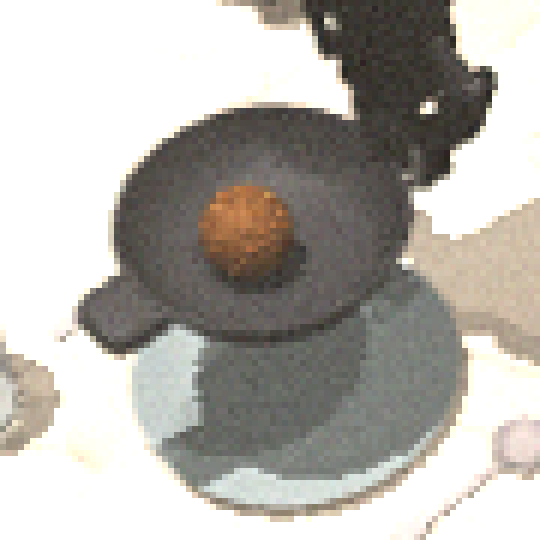

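The dish is now about level (fit −0.35°) and the ball still sits ~9 mm toward the free ear, on the flat. A small careful extra pitch should ease it back.

```bash
for i in 1; do python3 -m crank '[0,0,0,0,-0.005,0,0, 0,0,0,0,-0.005,0,0, 0,0,0,0,0,0,0]' | head -1; python3 look.py; done
python3 -m crank '[0,0,0,0,0,0,0, 0,0,0,0,0,0,0, 0,0,0,0,0,0,0]' | head -1; python3 look.py
```

```text
time: 22.55
t 22.6 ballpx [200.74 171.86] 163.0 ball-dish mm [ 7.2 -4.6] pitch,roll [-0.65  0.04] sh [0.0007 0.0033] 618.2 tool tilt [ 2.3  -0.05] ee [ 0.5452 -0.039   0.1173]
time: 22.98
t 23.025 ballpx [202.94 170.5 ] 160.0 ball-dish mm [-1.2 -4.6] pitch,roll [-0.26 -0.7 ] sh [0.0002 0.0034] 618.5 tool tilt [ 2.29 -0.06] ee [ 0.5452 -0.0391  0.1173]
```

```bash
python3 -m crank '[0,0,0,0,0.012,0,0, 0,0,0,0,0.012,0,0]' | head -1; python3 look.py;  python3 -m crank '[0,0,0,0,0,0,0]' | head -1; python3 look.py
```

```text
time: 23.28
t 23.325 ballpx [205.14 169.58] 154.0 ball-dish mm [-9.5 -3.8] pitch,roll [ 0.53 -2.01] sh [0.0004 0.0045] 625.1 tool tilt [ 0.88 -0.03] ee [ 0.5456 -0.039   0.1174]
time: 23.45
t 23.5 ballpx [205.32 169.45] 152.0 ball-dish mm [-9.8 -3.6] pitch,roll [ 0.36 -1.58] sh [0.0005 0.0041] 633.6 tool tilt [ 0.91 -0.03] ee [ 0.5453 -0.0391  0.1172]
```

```bash
python3 -m crank '[0,0,0,0,0,0,0]' | head -1; python3 look.py
```

```text
time: 23.62
t 23.675 ballpx [205.35 169.56] 160.0 ball-dish mm [-9.4 -3.1] pitch,roll [ 0.28 -1.87] sh [0.0005 0.0046] 610.9 tool tilt [ 0.92 -0.02] ee [ 0.5451 -0.0391  0.1173]
```

```bash
python3 -m crank '[0,0,0,0,0,0,0]' | head -1; python3 look.py
```

```text
time: 23.8
t 23.85 ballpx [205.34 169.45] 154.0 ball-dish mm [-9.7 -3.5] pitch,roll [ 0.3  -1.23] sh [0.0006 0.0045] 612.3 tool tilt [ 0.92 -0.02] ee [ 0.5452 -0.039   0.1173]
```

```bash
python3 -m crank '[0,0,0,0,0.005,0,0, 0,0,0,0,0.004,0,0]' | head -1; python3 look.py; python3 -m crank '[0,0,0,0,0,0,0]' | head -1; python3 look.py
```

```text
time: 24.1
t 24.15 ballpx [205.19 169.71] 153.0 ball-dish mm [-9.7 -4.2] pitch,roll [ 1.28 -2.11] sh [0.0006 0.0046] 627.3 tool tilt [ 0.39 -0.01] ee [ 0.5454 -0.039   0.1174]
time: 24.28
t 24.325 ballpx [205.01 169.65] 155.0 ball-dish mm [-9.8 -5.5] pitch,roll [ 1.92 -1.36] sh [0.0003 0.0031] 632.0 tool tilt [ 0.4  -0.01] ee [ 0.5453 -0.0391  0.1173]
```

```bash
python3 -m crank '[0,0,0,0,0,0,0]' | head -1; python3 look.py;python3 -m crank '[0,0,0,0,0,0,0]' | head -1; python3 look.py
```

```text
time: 24.45
t 24.5 ballpx [205.35 169.65] 156.0 ball-dish mm [-9.8 -3.7] pitch,roll [ 1.02 -2.06] sh [0.0004 0.0045] 613.2 tool tilt [ 0.4  -0.01] ee [ 0.5452 -0.0391  0.1173]
time: 24.62
t 24.675 ballpx [205.37 169.8 ] 158.0 ball-dish mm [-9.7 -3.6] pitch,roll [ 1.38 -0.69] sh [0.0004 0.0035] 615.3 tool tilt [ 0.41 -0.  ] ee [ 0.5452 -0.039   0.1173]
```

```bash
python3 -m crank '[0,0,0,0,0.005,0,0, 0,0,0,0,0,0,0]' | head -1; python3 look.py; python3 -m crank '[0,0,0,0,0.003,0,0, 0,0,0,0,0,0,0]' | head -1; python3 look.py
```

```text
time: 24.92
t 24.975 ballpx [205.2 169.9] 155.0 ball-dish mm [-9.6 -4.2] pitch,roll [ 1.82 -0.5 ] sh [0.0004 0.003 ] 616.4 tool tilt [ 0.12 -0.  ] ee [ 0.5453 -0.0391  0.1173]
time: 25.22
t 25.275 ballpx [205.02 170.  ] 157.0 ball-dish mm [-8.9 -4.1] pitch,roll [ 1.72 -0.86] sh [0.0004 0.0035] 622.4 tool tilt [-0.05  0.  ] ee [ 0.5453 -0.0391  0.1173]
```

```bash
python3 -m crank '[0,0,0,0,0,0,0]' | head -1; python3 look.py; python3 -m crank '[0,0,0,0,0.002,0,0]' | head -1; python3 look.py
```

```text
time: 25.4
t 25.45 ballpx [204.94 170.  ] 151.0 ball-dish mm [-8.4 -3.8] pitch,roll [ 1.23 -1.01] sh [0.0005 0.0039] 616.0 tool tilt [-0.05  0.01] ee [ 0.5452 -0.039   0.1173]
time: 25.58
t 25.625 ballpx [205.05 170.36] 159.0 ball-dish mm [-8.3 -3.1] pitch,roll [ 1.89 -1.37] sh [0.0003 0.0038] 634.1 tool tilt [-0.17  0.01] ee [ 0.5452 -0.0391  0.1173]
```

```bash
python3 -m crank '[0,0,0,0,0.004,0,0, 0,0,0,0,0,0,0]' | head -1; python3 look.py; python3 -m crank '[0,0,0,0,0,0,0]' | head -1; python3 look.py
```

```text
time: 25.88
t 25.925 ballpx [204.72 170.26] 155.0 ball-dish mm [-8.1 -4.5] pitch,roll [ 2.21 -0.72] sh [0.0005 0.0032] 612.9 tool tilt [-0.4   0.01] ee [ 0.5453 -0.039   0.1173]
time: 26.05
t 26.1 ballpx [204.21 170.69] 158.0 ball-dish mm [-5.9 -4.3] pitch,roll [ 2.21 -1.21] sh [0.0001 0.0036] 613.6 tool tilt [-0.4   0.01] ee [ 0.5452 -0.039   0.1173]
```

```bash
python3 -m crank '[0,0,0,0,-0.012,0,0, 0,0,0,0,-0.014,0,0]' | head -1; python3 look.py; python3 -m crank '[0,0,0,0,0,0,0]' | head -1; python3 look.py
```

```text
time: 26.35
t 26.4 ballpx [203.31 170.68] 156.0 ball-dish mm [-1.7 -3.6] pitch,roll [ 0.01 -1.78] sh [0.0013 0.0051] 631.9 tool tilt [ 1.14 -0.01] ee [ 0.5448 -0.0391  0.1173]
time: 26.52
t 26.575 ballpx [203.51 170.67] 156.0 ball-dish mm [-2.8 -3.9] pitch,roll [ 0.62 -1.82] sh [0.0008 0.0044] 630.5 tool tilt [ 1.1  -0.01] ee [ 0.5452 -0.039   0.1174]
```

```bash
python3 -m crank '[0,0,0,0,0,0,0, 0,0,0,0,0,0,0, 0,0,0,0,0,0,0, 0,0,0,0,0,0,0, 0,0,0,0,0,0,0, 0,0,0,0,0,0,0]'; python3 look.py; python3 - <<'E'
from h import *
b=env.snapshot("scene")["color"][:,:,::-1][60:300,60:320].repeat(2,0).repeat(2,1)
cv2.imwrite("pics/g6.png",np.clip(1.5*b.astype(float),0,255).astype(np.uint8))
E
```

```text
time: 27.32
ee_pos: [0.5452, -0.039, 0.1173]
orientation: [0.01, 0.013, 1.0, -0.0]
wrist_force: [0.2, -0.3, -4.0]
finger_gap: 0.455
grip_force: 60.8
t 27.375 ballpx [203.31 170.68] 154.0 ball-dish mm [-2.5 -4.3] pitch,roll [ 0.58 -2.28] sh [0.0008 0.0044] 632.9 tool tilt [ 1.09 -0.02] ee [ 0.5452 -0.0391  0.1173]
```

View pics/g6.png

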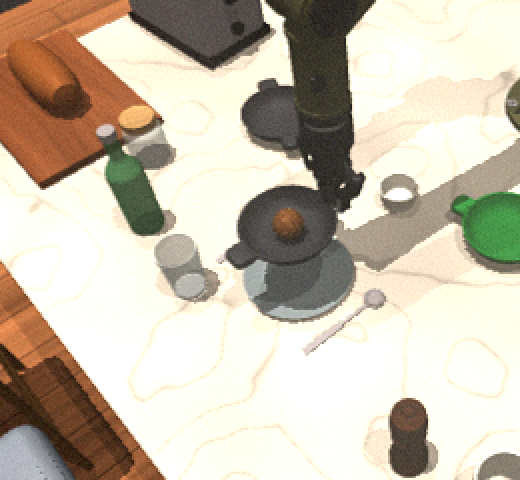

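The dish is steady above the plate with the ball in the middle (288,223), the free ear at (241,256) toward the guest, and the bystanders in view where they stood. Handing in.

```bash
python3 -c "
from rig import env;print(env.job_done())"
```

```text
the job is handed in; nothing more can be done
None
```

I handed the job in at about 27 s: the dish is held level to within about 1°, roughly 9 cm above the guest's side plate, with the free ear pointing at the guest. The ball did not stay put throughout: it rolled up to about 10 mm off centre during the carry, and I tilted the dish by up to about 2° to bring it back to within about 5 mm of the middle.

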